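# Close the desiccant canister and pack the finished weighing bottles

### The job

Get the dispatch tote ready: the blue cap of its desiccant canister has only been set on the neck, so, without lifting it off, turn it backward until it drops into the thread starts and then screw it forward until it is fully home. Move all the finished weighing bottles from the hot plate's catch tray into the tote's bottle compartment, each standing upright on its floor, and leave everything else where it is.

Things in the scene. Friction and masses are not known exactly. Their poses are not given: they have to be found in the camera images.
- tote: Grey open-topped dispatch tote, 285 x 140 x 45 mm high, walls 5 mm, floor 6 mm thick; it stands firmly and does not move. Origin: centre of its underside on the bench; x along its length towards the white canister, z up. A cross wall at x = +27.5 mm divides it: bottle compartment on the -x side, desiccant canister (axis at x = +85 mm, y = 0) in the +x end.
- compartment (a point): Centre of the bottle compartment's floor (tote x = -55 mm, 6 mm above the bench); axes as the tote's. The compartment is 162 mm (x) by 130 mm (y) inside, so it reaches 81 mm and 65 mm to each side of this point; walls 39 mm above this floor.
- canister (a point): Point on the canister's axis at the flat rim of its neck, 75 mm above the bench; axes as the tote's. White canister: body 76 mm across, flat shoulder 45 mm above the bench; threaded neck 48 mm over a three-start right-hand thread. The level crests of the thread lie 4 mm below the rim.
- thread_start (a point): One of the neck's three thread starts: gaps in the crest about 34 degrees wide, this one at 0 degrees (tote +x side of the canister axis), the others at 120 and 240. This point: on the gap's middle, on the shoulder, 34 mm from the axis, at an orange mark (one per gap). Just counter-clockwise (from above) of each gap is a raised stop; clockwise of it lies the level crest.
- cap: Round blue screw cap, 58 mm across outside (16 narrow flats), 28 mm high, about 80 g, loose; can be gripped round its outside from above at any angle. Origin: centre of its lower rim, z up. Three small lugs inside point inwards at 0, 120, 240 degrees from its x axis. At the start they stand on the level crests (origin 70 mm above the bench), 43 to 77 degrees clockwise of the gaps.
- cap_line (a point): Outer end of one of the three white lines on the cap's top (28 mm above its rim, 28 mm from its axis), which show where the lugs are; this is the lug on the cap's x axis. Turned forward (clockwise from above) at first, the cap only meets the stops. Turned backward until the white lines point along the orange marks and let go, it drops 9.4 mm by its own weight (origin 60.6 mm up).
- cap_top (a point): Centre of the cap's top, 28 mm above its origin. After the drop, clockwise turning takes the cap down 4.5 mm per radian, with 1.5 mm of axial play; it meets the rim after about 2.2 rad from the gap's middle and is tight at about 2.5 rad, fully home with this point 79 mm above the bench (origin 50.7 mm).
- hotplate: Low drying hot plate with an aluminium catch tray along its front edge, fixed. Origin: on the bench under the tray's centre; x from the tray towards the black hot plate, z up. An aluminium apron of the tray walls' height (55 mm) joins it to the tray. The black plate spans x 110 to 350 mm, y -125 to +125 mm, 77 mm high; glass flasks 84 mm high stand on it at x 224 mm or more.
- catch_tray (a point): Centre of the catch tray's floor, 30 mm above the bench; axes as the hot plate's. Tray inside 150 mm (x) by 204 mm (y), walls 5 mm thick, their tops 25 mm above this floor.
- bottle1: Finished weighing bottle (one of 4 to 6 alike; None if absent): squat glass body 44 mm across and 26 mm high, blue stopper plate 40 mm across up to 29 mm, and on it an upright round blue knob 16 mm across from 29 to 56 mm height. About 70 g. Origin: centre of its underside, z up. The stopper does not come off. All start standing in the catch tray.
- bottle2: Finished weighing bottle (one of 4 to 6 alike; None if absent): squat glass body 44 mm across and 26 mm high, blue stopper plate 40 mm across up to 29 mm, and on it an upright round blue knob 16 mm across from 29 to 56 mm height. About 70 g. Origin: centre of its underside, z up. The stopper does not come off. All start standing in the catch tray.
- bottle3: Finished weighing bottle (one of 4 to 6 alike; None if absent): squat glass body 44 mm across and 26 mm high, blue stopper plate 40 mm across up to 29 mm, and on it an upright round blue knob 16 mm across from 29 to 56 mm height. About 70 g. Origin: centre of its underside, z up. The stopper does not come off. All start standing in the catch tray.
- bottle4: Finished weighing bottle (one of 4 to 6 alike; None if absent): squat glass body 44 mm across and 26 mm high, blue stopper plate 40 mm across up to 29 mm, and on it an upright round blue knob 16 mm across from 29 to 56 mm height. About 70 g. Origin: centre of its underside, z up. The stopper does not come off. All start standing in the catch tray.
- bottle5: Finished weighing bottle (one of 4 to 6 alike; None if absent): squat glass body 44 mm across and 26 mm high, blue stopper plate 40 mm across up to 29 mm, and on it an upright round blue knob 16 mm across from 29 to 56 mm height. About 70 g. Origin: centre of its underside, z up. The stopper does not come off. All start standing in the catch tray.
- bottle6: Finished weighing bottle (one of 4 to 6 alike; None if absent): squat glass body 44 mm across and 26 mm high, blue stopper plate 40 mm across up to 29 mm, and on it an upright round blue knob 16 mm across from 29 to 56 mm height. About 70 g. Origin: centre of its underside, z up. The stopper does not come off. All start standing in the catch tray.
- flask: Empty conical flask, 52 mm across, 84 mm high, standing on the bench at the right side. Not part of the job. Origin: centre of its underside.
- beaker: Glass beaker, 52 mm across, 65 mm high, standing between tray and tote. Not part of the job. Origin: centre of its underside.
- reagent: Small amber jar, 48 mm across, 85 mm high, standing between tray and tote. Not part of the job. Origin: centre of its underside.
- spatula: Spatula 170 mm long lying on the bench at the left side; origin under its middle. Not part of the job.
- mortar: White mortar, 90 mm across, 50 mm high, at the left side. Not part of the job. Origin: centre of its underside.
- tipbox: Green box 85 x 120 x 50 mm at the right side. Not part of the job. Origin: centre of its underside.
Mind the look-alikes: they are no part of the job. What is shaped like the bottle4 but yellow is not meant.

How it is judged:
On the way, in this order (a step that is already met when the one before it is completed fails the run):
1. the cap has been turned back and has dropped into the thread starts, level on the neck (z of cap in the frame of tote below 0.0635 m and horizontal distance between cap and canister below 0.004 m and angle between cap's own z axis and vertical below 0.08 rad), for 0.2 s.
2. the cap is screwed fully home (z of cap in the frame of tote below 0.0522 m and horizontal distance between cap and canister below 0.004 m and angle between cap's own z axis and vertical below 0.06 rad), for 0.2 s.
At the end, for the whole second after the job is handed in: The cap is screwed fully home on the canister (within 1.5 mm of its lowest height, level within about 3 degrees) and every bottle present stands upright (within 7 degrees), at rest, on the floor of the tote's bottle compartment (all of step 2 and x of bottle1 in the frame of tote between -0.1375 and 0.025 m and y of bottle1 in the frame of tote between -0.065 and 0.065 m and z of each of bottle1, bottle2, bottle3, bottle4, bottle5, bottle6 in the frame of tote below 0.012 m and angle between each of bottle1, bottle2, bottle3, bottle4, bottle5, bottle6's own z axis and vertical below 0.12 rad and linear speed of each of bottle1, bottle2, bottle3, bottle4, bottle5, bottle6 below 0.02 m/s and x of bottle2 in the frame of tote between -0.1375 and 0.025 m and y of bottle2 in the frame of tote between -0.065 and 0.065 m and x of bottle3 in the frame of tote between -0.1375 and 0.025 m and y of bottle3 in the frame of tote between -0.065 and 0.065 m and x of bottle4 in the frame of tote between -0.1375 and 0.025 m and y of bottle4 in the frame of tote between -0.065 and 0.065 m and x of bottle5 in the frame of tote between -0.1375 and 0.025 m and y of bottle5 in the frame of tote between -0.065 and 0.065 m and x of bottle6 in the frame of tote between -0.1375 and 0.025 m and y of bottle6 in the frame of tote between -0.065 and 0.065 m); the robot touches nothing.
It fails at once if the cap is lifted off the neck (more than 12 mm above where it stood) (z of cap in the frame of tote above 0.082 m).
It fails at once if a bystander (flask, beaker, amber jar, spatula, mortar, green box) is displaced by more than 3 cm (distance of any of flask, beaker, reagent, spatula, mortar, tipbox from where it was at the start of the episode above 0.03 m).
Of bottle1, bottle2, bottle3, bottle4, bottle5, bottle6 only 4 to 6 are there at a start; the rules pass over those that are not, and their reading is None.
At some moment in a run one of bottle1, bottle2, bottle3, bottle4, bottle5, bottle6 may be knocked a few centimetres aside while the robot is not near it.
It also fails if it takes over 210 s, if anything falls off the work surface, if the arm or the gripper's body presses on something with over 40 N, if the wrist force passes 120 N, or if a joint passes its speed limit or range.

### The arm

A 6-joint arm with a two-finger parallel gripper is mounted at the origin on the work surface. World frame = base frame: x ahead of the robot, y to its left, z up, the work surface at z = 0. Lengths are in m, angles in rad, forces in N, time in s.
With the tool pointing down it reaches from about 0.425 to 1.125 m from the base axis. Payload 14.9 kg.
Tool frame: the origin (TCP) lies on the centre line of the jaws, within the pads' length; the fingertips stand env.nose_length ahead of it and the grasp point (between the pads) lies 6 mm ahead of it (env.nose_length is the distance from the TCP to the fingertips, in m); z points along the fingers, y is the line along which they close (so a half turn about z gives the same grasp; the last joint's range is limited). The gripper opens to 91 mm and grips with 3 to 60 N. Pads are 32 mm wide; open, the fingers measure 118 mm over their backs; the gripper's body (76 mm by 178 mm) begins 60 mm behind the grasp point.
Start: joints at [1.185, 0.379, 1.734, -0, 1.028, -0.033], TCP at [0.242, 0.657, 0.239] pointing down, gripper open.
Joint ranges: [-2.77, 2.77], [-0.74, 2.19], [0, 2.66], [-1.06, 4.2], [0.31, 2.87], [-3.08, 3.08]. Speed limits (rad/s): [1.89, 1.89, 2.39, 3.14, 3.14, 3.14].

### API

Orientations are given as a 3x3 rotation matrix whose columns are the frame's x, y, z axes.
In Python, from station import env, viewer, ticket gives the robot as it stands. Calls block until the motion is done:
- env.reach(position, orientation): joint-space move of the TCP to a pose.
- env.move_l(position, rate=0.15, ori=None, threshold=None): straight line of the TCP; ori=None keeps the orientation; rate is the mean speed in m/s. With threshold (N) it stops when the force on the tool has changed by that much, and returns True; else False.
- env.move_joints(angles): joint-space move.
- env.command_gripper(opening): finger opening in m; the grip force is fixed at half the most; returns when the fingers have stopped.
- env.wait(seconds).
- env.inverse_kinematics(position, orientation): joint angles nearest the present ones, or None.
- viewer.grab_frame(name): name is "scene" or "top"; returns the picture (480x640x3 uint8, blue, green, red); there is no depth.
- viewer.get_calibration(name): a dict with "mtx" (3x3 intrinsics, pixels), "distortion" ([k1, k2, p1, p2, k3] as OpenCV has them; the pictures are not rectified), "eye" and "attitude" of the camera in the world. Camera axes: x right, y down, z forward; pixel columns grow to the right and rows downward; lengths in m; the calibration is good to about 2 mm. A picture is of the moment at which its call begins. get_calibration takes no time and is no camera call.
A pose or a line that the arm cannot do raises env.MotionError and nothing moves.
- ticket.hand_in(): hands the job in; it is judged then, once.
Readings, each from a call of its own:
- env.current_time_s(): time.
- env.current_joints(): joint angles.
- env.current_qvel(): joint speeds.
- env.current_joint_torque(): joint torques, N m.
- env.current_tcp_pos(): TCP position.
- env.current_tool_rot(): TCP orientation.
- env.current_contact_force(): force on the tool from outside, world axes, zero at the start.
- env.current_wrist_torque(): the same for the moment, N m.
- env.current_opening(): finger opening in m.
- env.current_grasp_force(): force on a finger pad.
Only numpy, scipy, OpenCV 4.12 (cv2) and the standard library are available. Lean on these libraries where they do the work, as an engineer would, in place of code of your own. Each camera call takes 0.05 s, during which the arm holds its last target. There are 200 camera calls.

## Working session

There is one attempt and no reset: what is moved stays moved. The work goes in short steps, each a Python script; the robot and the scene stay as the last script left them, time stands still between calls to the robot, and variables do not carry over. Pictures are saved under pics/ and viewed, at most 14 in all, crops included, and the job is handed in when it is done.

```bash
ls; mkdir -p pics
python3 - <<'E'
from station import env, viewer
import cv2,numpy as np
for n in("scene","top"):
    cv2.imwrite(f"pics/{n}0.png",viewer.grab_frame(n)); print(viewer.get_calibration(n))
print(env.nose_length,env.current_tool_rot(),env.current_opening())
E
```

```text
pics
{'mtx': array([[622.54094821,   0.        , 321.48722898],
       [  0.        , 622.54094821, 235.03611889],
       [  0.        ,   0.        ,   1.        ]]), 'distortion': array([-0.03384386,  0.        ,  0.        ,  0.        ,  0.        ]), 'eye': array([1.23751057, 0.39448189, 1.31509666]), 'attitude': array([[-0.52788889,  0.72788155, -0.437632  ],
       [ 0.84931059,  0.45107553, -0.27423055],
       [-0.00220227, -0.51644875, -0.85631527]])}
{'mtx': array([[533.29054845,   0.        , 324.32326041],
       [  0.        , 533.29054845, 237.7665698 ],
       [  0.        ,   0.        ,   1.        ]]), 'distortion': array([-0.1444104,  0.       ,  0.       ,  0.       ,  0.       ]), 'eye': array([ 0.37300461, -0.02198426,  1.37526459]), 'attitude': array([[ 4.70636571e-04, -9.83954334e-01,  1.78419859e-01],
       [-9.99999421e-01, -2.90487376e-04,  1.03581511e-03],
       [-9.67366050e-04, -1.78420243e-01, -9.83953902e-01]])}
0.025 [[-9.38391376e-01  3.45574115e-01 -3.94920568e-04]
 [ 3.45574336e-01  9.38390939e-01 -9.07663119e-04]
 [ 5.69250034e-05 -9.88217656e-04 -9.99999510e-01]] 0.09118343321034462
```

View pics/scene0.png

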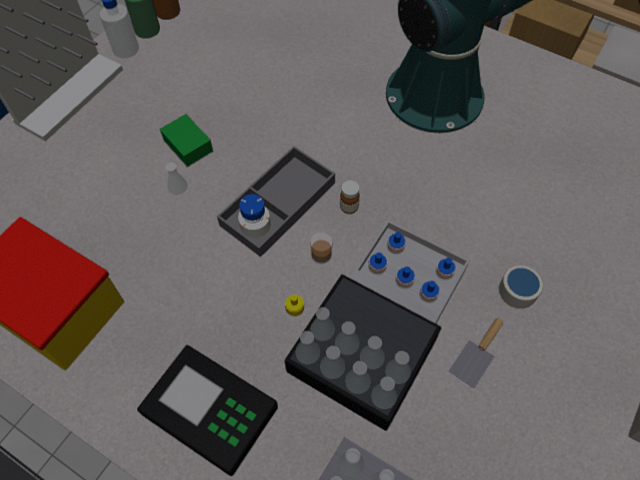

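View pics/top0.png

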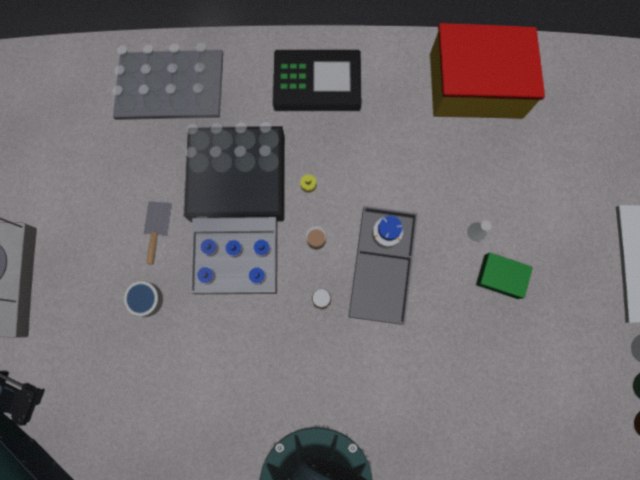

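The top view shows the tote around (382,265), with the cap at (389,229). The five blue bottles in the tray are at (208,247), (234,248), (262,247), (206,275) and (258,275).

Look-alikes in the top view:
- The yellow bottle at (308,182) is excluded by colour.
- The blue mortar filling at (142,299) is excluded because it sits in the white mortar.
- The blue cap at (389,229) is on the canister and is not a bottle.

Next I'll check these in a close crop and measure.

```bash
cat > h.py <<'E'
from station import env, viewer, ticket
import cv2, numpy as np
def ray(cam,uv):
    c=viewer.get_calibration(cam)
    p=cv2.undistortPoints(np.array(uv,float).reshape(-1,1,2),c["mtx"],c["distortion"])[:,0]
    d=np.c_[p,np.ones(len(p))]@np.array(c["attitude"]).T
    return np.array(c["eye"]),d/np.linalg.norm(d,axis=1)[:,None]
def onplane(cam,uv,z):
    e,d=ray(cam,uv); return e+d*((z-e[2])/d[:,2])[:,None]
def tri(uv_s,uv_t):
    A=np.zeros((3,3));b=np.zeros(3)
    for cam,uv in(("scene",uv_s),("top",uv_t)):
        e,d=ray(cam,[uv]);P=np.eye(3)-np.outer(d[0],d[0]);A+=P;b+=P@e
    return np.linalg.solve(A,b)
def project(cam,X):
    c=viewer.get_calibration(cam);R=np.array(c["attitude"]).T
    return cv2.projectPoints(np.array(X,float).reshape(-1,1,3),cv2.Rodrigues(R)[0],-R@np.array(c["eye"]),c["mtx"],c["distortion"])[0][:,0]
def blobs(img,lo=(105,150,70),hi=(130,255,255),amin=25):
    m=cv2.inRange(cv2.cvtColor(img,cv2.COLOR_BGR2HSV),lo,hi)
    n,_,st,c=cv2.connectedComponentsWithStats(m)
    return [(c[i],st[i]) for i in range(1,n) if st[i,4]>=amin]
E
python3 - <<'E'
from h import *
s,t=[cv2.imread(f"pics/{n}0.png") for n in("scene","top")]
z=lambda im,x,y,w,h,k:cv2.resize(im[y:y+h,x:x+w],None,fx=k,fy=k,interpolation=cv2.INTER_CUBIC)
a=np.vstack([np.hstack([z(t,365,205,50,50,8),z(s,230,180,50,50,8)]),np.hstack([z(t,190,230,100,50,4),z(s,365,228,100,50,4)])])
cv2.imwrite("pics/crop0.png",a)
cv2.imwrite("pics/tote0.png",np.hstack([z(t,340,200,90,130,4.4),z(s,210,140,130,120,3)[:,:].copy() if 0 else cv2.resize(z(s,210,140,130,120,3),(390,572))]))
for n,i in(("s",s),("t",t)):
    for c,st in blobs(i):print(n,c.round(1),st)
E
```

```text
s [251.3 204.4] [239 194  25  22 390]
s [396.6 240. ] [389 232  16  16 163]
s [377.8 260.8] [370 253  17  16 169]
s [446.2 265.9] [438 258  17  16 173]
s [405.4 274.8] [397 267  17  16 179]
s [430.  288.9] [422 281  17  16 181]
t [389.8 227.3] [379 216  23  24 365]
t [208.  246.2] [202 240  13  13 101]
t [232.9 247.3] [226 241  15  14 154]
t [261.1 246.8] [254 240  15  14 160]
t [204.9 274.4] [199 268  13  14 108]
t [256.3 275. ] [249 268  15  15 163]
```

View pics/crop0.png

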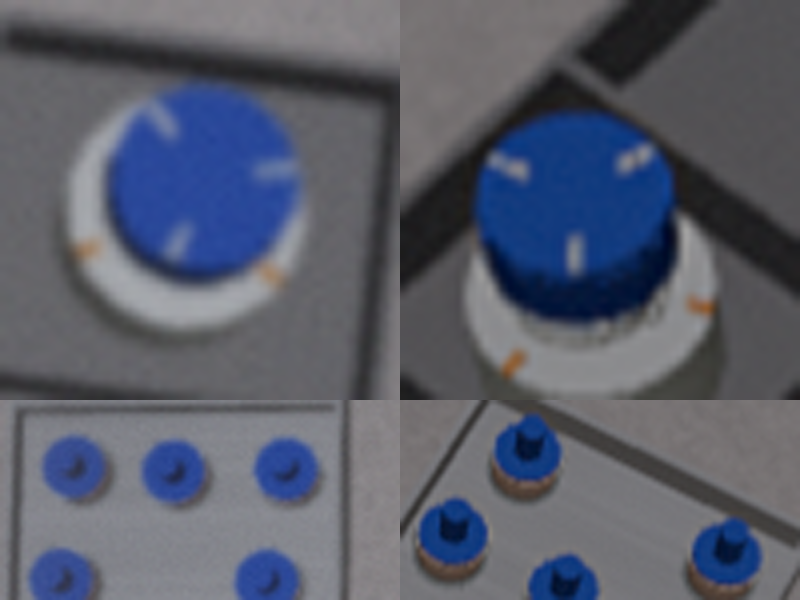

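View pics/tote0.png

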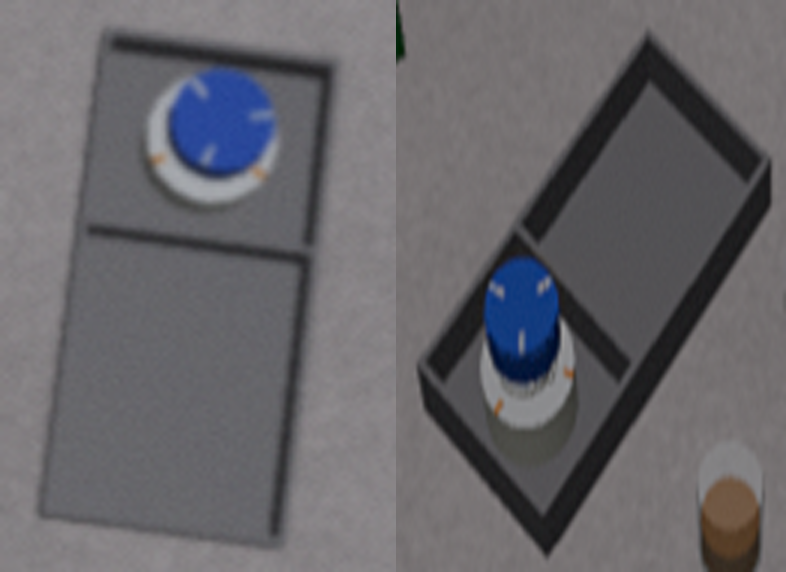

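The crops show the cap with white line ends at (150,102), (298,168) and (175,258). Orange marks are at (87,250) and (270,273), in top-crop pixels at ×8. The five bottles all have a blue knob, and the tote corners are clear. Now I'll turn these into poses.

Run:
```python
from h import *
f=lambda p,k,o:(np.array(p,float)+.5)/k-.5+np.array(o)
ang=lambda v:np.degrees(np.arctan2(v[:,1],v[:,0]))
ct=onplane("top",f([(105,30),(335,62),(40,517),(280,548)],4.4,(340,200)),.045)
cs=onplane("scene",f([(22,368),(152,515),(252,32),(374,160)],np.array([3,4.767]),(210,140)),.045)
for c in(ct,cs):
    o=c.mean(0);print(c.round(4).tolist(),"c",o.round(4))
    d=c[:2].mean(0)-c[2:].mean(0);yaw=np.arctan2(d[1],d[0]);print("len",np.linalg.norm(d),np.linalg.norm(c[0]-c[1]),"yaw",np.degrees(yaw),"can",(o+.085*np.array([np.cos(yaw),np.sin(yaw),0])).round(4))
    w=c[[0,2]].mean(0)-c[[1,3]].mean(0);print("yaw from width",np.degrees(np.arctan2(-w[0],w[1])))
for cam,l,o,off in(("top",[(150,102),(298,168),(175,258)],[(87,250),(270,273)],(365,205)),("scene",[(90,158),(252,152),(174,270)],[(115,362),(300,306)],(230,180))):
    L=onplane(cam,f(l,8,off),.098);O=onplane(cam,f(o,8,off),.045)
    c=L.mean(0);print(cam,"capc",c.round(4),"r",np.linalg.norm(L-c,axis=1).round(4),"ang",ang(L-c).round(1),"or",O.round(4).tolist(),ang(O-c).round(1),np.linalg.norm((O-c)[:,:2],axis=1))
print("cap tri",tri((251.3,203),(390.1,227)))
T=[(208,246.2),(232.9,247.3),(261.1,246.8),(204.9,274.4),(256.3,275)]
S=[(430,288.9),(405.4,274.8),(377.8,260.8),(446.2,265.9),(396.6,240)]
for a,b in zip(S,T):print(tri(a,b).round(4),onplane("top",[b],.062).round(4),onplane("scene",[a],.064).round(4))
```

```text
[[0.696, -0.121, 0.045], [0.6771, -0.2553, 0.045], [0.4145, -0.0811, 0.045], [0.3966, -0.2164, 0.045]] c [ 0.546  -0.1684  0.045 ]
len 0.28372576874762184 0.13561155625402962 yaw -7.986258715905886 can [ 0.6302 -0.1802  0.045 ]
yaw from width -7.771040235682672
[[0.6782, -0.2553, 0.045], [0.6937, -0.1164, 0.045], [0.3971, -0.2167, 0.045], [0.4157, -0.0813, 0.045]] c [ 0.5462 -0.1674  0.045 ]
len 0.2819846207644449 0.13976310616155313 yaw -7.514205271370454 can [ 0.6304 -0.1785  0.045 ]
yaw from width 172.89858929065167
top capc [ 0.6326 -0.1827  0.098 ] r [0.0288 0.028  0.0277] ang [ 36.8 -84.9 157.5] or [[0.6193, -0.1504, 0.045], [0.6119, -0.2086, 0.045]] [ 112.3 -128.7] [0.03496602 0.03311706]
scene capc [ 0.6296 -0.1819  0.098 ] r [0.028  0.0271 0.0272] ang [-84.7 154.4  36.5] or [[0.6624, -0.1862, 0.045], [0.6165, -0.1501, 0.045]] [ -7.5 112.5] [0.03301655 0.03437008]
cap tri [ 0.6302838  -0.18069633  0.10276802]
[0.5891 0.2728 0.0618] [[0.5895 0.2718 0.062 ]] [[0.5898 0.2738 0.064 ]]
[0.5865 0.2094 0.0616] [[0.5868 0.2085 0.062 ]] [[0.5874 0.2105 0.064 ]]
[0.5878 0.1384 0.0614] [[0.5881 0.1375 0.062 ]] [[0.5887 0.1398 0.064 ]]
[0.5178 0.2779 0.0625] [[0.5183 0.277  0.062 ]] [[0.5181 0.279  0.064 ]]
[0.5168 0.1489 0.0624] [[0.5173 0.148  0.062 ]] [[0.5172 0.1501 0.064 ]]
```

Both views agree:
- **Tote:** about (0.546,-0.168), yaw -7.7°, with the lengths checking out.
- **Canister axis:** about (0.630,-0.1805).
- **Cap:** lugs at 36°, gaps at 112.3°, so the backward turn is about 76°, which lies within 43–77°.

The bottles triangulate to z≈62 mm, as they should. Next I'll grip the cap and turn it back.

```bash
cat >> h.py <<'E'
def R(deg):
    a=np.radians(deg);y=np.array([np.cos(a),np.sin(a),0]);z=np.array([0,0,-1.]);return np.c_[np.cross(y,z),y,z]
def psi():
    y=np.array(env.current_tool_rot())[:,1];return np.degrees(np.arctan2(y[1],y[0]))
def stat(*a):
    print(*a,"t%.1f"%env.current_time_s(),"tcp",np.round(env.current_tcp_pos(),4),"psi%.1f"%psi(),"j6 %.2f"%env.current_joints()[5],"open%.4f"%env.current_opening(),"gf%.1f"%env.current_grasp_force(),"F",np.round(env.current_contact_force(),1),"M",np.round(env.current_wrist_torque(),2))
YAW=-7.75; TOTE=np.array([.546,-.168,0]); CAN=np.array([.6303,-.1805,0])
E
python3 - <<'E'
from h import *
p=CAN.copy();s=-16
env.reach(p+[0,0,.2],R(s));stat("above")
print(env.move_l(p+[0,0,.098],rate=.1,threshold=8));stat("down")
env.command_gripper(.05);stat("grip")
for a in np.linspace(0,76,6)[1:]:
    env.reach(p+[0,0,.098],R(s+a));stat()
for n in("scene","top"):cv2.imwrite(f"pics/{n}1.png",viewer.grab_frame(n))
E
```

```text
above t3.3 tcp [ 0.6305 -0.1799  0.2   ] psi-15.9 j6 -0.04 open0.0909 gf0.0 F [ 0.1 -0.6 -0.9] M [-0.1   0.09  0.04]
False
down t4.5 tcp [ 0.6308 -0.1806  0.0987] psi-16.0 j6 -0.04 open0.0910 gf0.0 F [ 0.3 -0.1  0.3] M [-0.1   0.09 -0.01]
grip t5.1 tcp [ 0.6304 -0.1805  0.0981] psi-16.0 j6 -0.04 open0.0578 gf30.0 F [0.5 0.  1.1] M [-0.03  0.09 -0.04]
t5.5 tcp [ 0.6304 -0.1805  0.0981] psi-1.0 j6 -0.30 open0.0581 gf30.0 F [-0.4  0.3  2. ] M [-0.11  0.03 -0.01]
t5.8 tcp [ 0.6304 -0.1805  0.0981] psi14.0 j6 -0.56 open0.0577 gf30.0 F [ 0.6 -0.1  1.8] M [-0.12 -0.02  0.03]
t6.2 tcp [ 0.6303 -0.1805  0.098 ] psi29.1 j6 -0.82 open0.0579 gf30.0 F [ 0.2 -0.8  2. ] M [-0.1   0.03  0.06]
t6.5 tcp [ 0.6302 -0.1805  0.0979] psi44.3 j6 -1.09 open0.0580 gf30.0 F [-0.7 -0.6  0.1] M [-0.12  0.01 -0.  ]
t6.9 tcp [ 0.6302 -0.1805  0.0978] psi59.5 j6 -1.35 open0.0579 gf30.0 F [ 0.3 -0.7 -1.9] M [-0.13  0.01 -0.01]
```

Run:
```python
from h import *
env.command_gripper(.085);env.wait(.3)
env.move_l(CAN+[0,0,.2],rate=.2);j=np.array(env.current_joints());j2=j.copy();j2[0]-=.5;env.move_joints(j2);stat()
im={n:viewer.grab_frame(n) for n in("scene","top")}
z=lambda im,x,y,w,h,k:cv2.resize(im[y:y+h,x:x+w],None,fx=k,fy=k,interpolation=cv2.INTER_CUBIC)
cv2.imwrite("pics/crop1.png",np.hstack([z(im["top"],365,205,50,50,8),z(im["scene"],230,180,50,50,8)]))
for n in im:
    for c,st in blobs(im[n],amin=200):print(n,c,st)
```

```text
t9.8 tcp [ 0.4668 -0.4594  0.1988] psi31.4 j6 -1.36 open0.0849 gf0.0 F [-0.6 -0.3 -0.6] M [-0.06 -0.01  0.04]
scene [251.83290488 206.15167095] [240 196  25  22 389]
top [389.38968481 228.20057307] [379 217  22  23 349]
```

View pics/crop1.png

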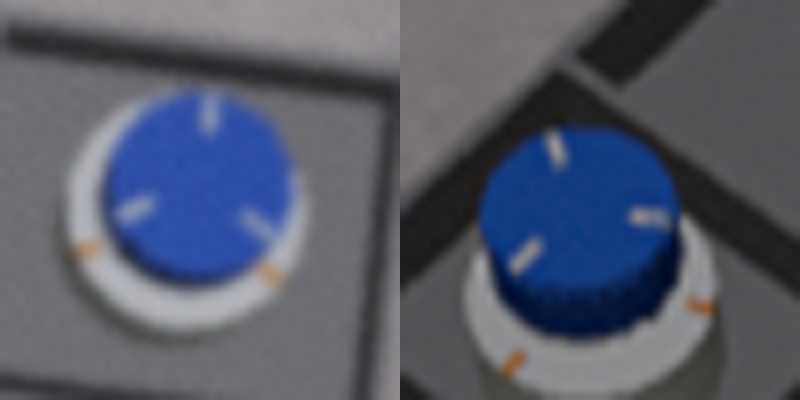

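The cap sits lower (the neck thread is now hidden) and its white lines point along the orange marks, so it has dropped. Now I'll screw it forward.

Run:
```python
from h import *
env.command_gripper(.091)
env.reach(CAN+[0,0,.2],R(60));z0=.0886
print(env.move_l(CAN+[0,0,z0],rate=.1,threshold=8))
env.command_gripper(.05);stat("grip")
for i,a in enumerate(np.linspace(0,2.56,17)[1:]):
    z=z0-.0045*min(a,2.2)
    env.reach(CAN+[0,0,z],R(60-np.degrees(a)))
    if i%3==0 or a>2: stat("%.2f"%a)
    if abs(env.current_wrist_torque()[2])>2.5 or np.linalg.norm(env.current_contact_force())>40:print("stop");break
env.command_gripper(.085);env.wait(.2)
env.move_l(CAN+[0,0,.2],rate=.2);j=np.array(env.current_joints());j[0]-=.5;env.move_joints(j);stat()
im={n:viewer.grab_frame(n) for n in("scene","top")}
z=lambda im,x,y,w,h,k:cv2.resize(im[y:y+h,x:x+w],None,fx=k,fy=k,interpolation=cv2.INTER_CUBIC)
cv2.imwrite("pics/crop2.png",np.hstack([z(im["top"],365,205,50,50,8),z(im["scene"],230,180,50,50,8)]))
for n in im:
    for c,st in blobs(im[n]):print(n,c.round(1),st)
print([project("scene",CAN+[0,0,h]).round(1).tolist() for h in(.098,.0886,.0787)],[project("top",CAN+[0,0,h]).round(1).tolist() for h in(.098,.0886,.0787)])
```

```text
False
grip t13.3 tcp [ 0.6303 -0.1806  0.0887] psi60.0 j6 -1.36 open0.0581 gf30.0 F [-1.  -0.2  2.5] M [-0.19  0.16 -0.07]
0.16 t13.6 tcp [ 0.6303 -0.1805  0.0879] psi51.0 j6 -1.21 open0.0585 gf30.0 F [-0.7 -1.   0.9] M [-0.13  0.04 -0.03]
0.64 t14.4 tcp [ 0.6304 -0.1806  0.0858] psi23.8 j6 -0.73 open0.0580 gf30.0 F [ 0.1 -0.6  1.7] M [-0.05 -0.09 -0.02]
1.12 t15.2 tcp [ 0.6305 -0.1806  0.0837] psi-3.7 j6 -0.25 open0.0584 gf30.0 F [ 1.2 -0.4  2.6] M [-0.22 -0.2   0.03]
1.60 t16.1 tcp [ 0.6305 -0.1807  0.0815] psi-31.2 j6 0.23 open0.0582 gf30.0 F [ 2.3 -4.2  0.4] M [-0.57 -0.39 -0.08]
2.08 t16.9 tcp [ 0.6308 -0.181   0.0795] psi-58.7 j6 0.71 open0.0579 gf30.0 F [ 4.3 -5.4 -0.3] M [-1.16 -0.72 -0.09]
2.24 t17.2 tcp [ 0.6309 -0.1811  0.0791] psi-67.8 j6 0.87 open0.0582 gf30.0 F [ 5.1 -6.9  0.5] M [-1.3  -0.74 -0.03]
2.40 t17.4 tcp [ 0.631  -0.1812  0.0791] psi-77.0 j6 1.03 open0.0581 gf30.0 F [ 5.2 -7.2  0.1] M [-1.42 -0.75 -0.05]
2.56 t17.7 tcp [ 0.6311 -0.1813  0.079 ] psi-86.2 j6 1.19 open0.0583 gf30.0 F [ 5.9 -7.9 -1.7] M [-1.56 -0.93 -0.06]
t20.5 tcp [ 0.4668 -0.4594  0.1987] psi-115.2 j6 1.20 open0.0846 gf0.0 F [ 0.1 -1.  -0. ] M [-0.04  0.17  0.03]
scene [252.7 208.8] [241 198  24  22 373]
scene [396.6 240. ] [389 232  16  16 163]
scene [377.8 260.7] [370 253  17  16 169]
scene [446.2 265.9] [438 258  17  16 173]
scene [405.4 274.8] [397 267  17  16 179]
scene [430.  288.9] [422 281  17  16 183]
top [388.3 229.3] [378 219  22  22 336]
top [208.2 246.2] [202 241  13  12  89]
top [232.8 247.3] [226 241  14  14 152]
top [261.  246.9] [254 240  15  14 157]
top [204.6 274.4] [199 268  13  14  99]
top [256.4 274.8] [250 268  14  14 158]
[[[251.4, 204.1]], [[251.8, 206.4]], [[252.2, 208.7]]] [[[389.6, 227.5]], [[389.2, 228.2]], [[388.7, 229.0]]]
```

View pics/crop2.png

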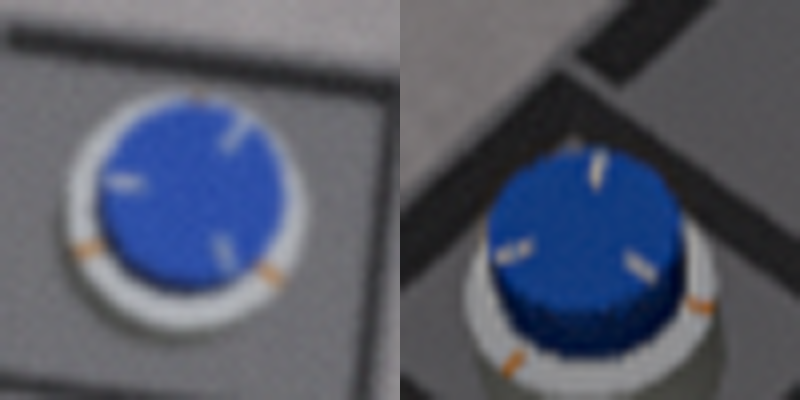

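The cap's centroid matches the home height (scene 208.8, predicted 208.7), but I saw no tightening torque. I'll regrip and turn on a little to be sure.

Run:
```python
from h import *
env.command_gripper(.091)
s=20
env.reach(CAN+[0,0,.2],R(s));z0=.079
print(env.move_l(CAN+[0,0,z0],rate=.1,threshold=8))
env.command_gripper(.05);stat("grip")
for a in np.arange(5,61,5):
    env.reach(CAN+[0,0,z0],R(s-a)); stat(a)
    if abs(env.current_wrist_torque()[2])>.8:print("stop");break
env.command_gripper(.085);env.wait(.2)
env.move_l(CAN+[0,0,.2],rate=.2);j=np.array(env.current_joints());j[0]-=.5;env.move_joints(j);stat()
im={n:viewer.grab_frame(n) for n in("scene","top")}
z=lambda im,x,y,w,h,k:cv2.resize(im[y:y+h,x:x+w],None,fx=k,fy=k,interpolation=cv2.INTER_CUBIC)
cv2.imwrite("pics/crop3.png",np.hstack([z(im["top"],365,205,50,50,8),z(im["scene"],230,180,50,50,8)]))
for n in im:
    for c,st in blobs(im[n],amin=200):print(n,c.round(1),st)
```

```text
False
grip t24.5 tcp [ 0.6303 -0.1805  0.0791] psi20.0 j6 -0.66 open0.0580 gf30.0 F [-1.   0.7  1.3] M [-0.06  0.13 -0.  ]
5 t24.8 tcp [ 0.6304 -0.1805  0.0791] psi15.1 j6 -0.58 open0.0580 gf30.0 F [-0.1 -1.5  1.6] M [-0.11  0.08 -0.  ]
10 t25.0 tcp [ 0.6304 -0.1806  0.0791] psi10.2 j6 -0.49 open0.0583 gf30.0 F [0.1 0.1 1.8] M [-0.13 -0.    0.01]
15 t25.3 tcp [ 0.6304 -0.1805  0.0791] psi5.3 j6 -0.41 open0.0582 gf30.0 F [-0.2 -0.   2.8] M [-0.09  0.05 -0.1 ]
20 t25.5 tcp [ 0.6304 -0.1806  0.0791] psi0.3 j6 -0.32 open0.0583 gf30.0 F [ 0.9 -0.3  1.1] M [-0.3  -0.15 -0.18]
25 t25.8 tcp [ 0.6306 -0.1806  0.0791] psi-4.7 j6 -0.23 open0.0579 gf30.0 F [ 3.4 -2.  -0.2] M [-0.34 -0.57 -0.32]
30 t26.0 tcp [ 0.6305 -0.1806  0.0791] psi-9.7 j6 -0.14 open0.0579 gf30.0 F [ 4.1 -2.  -0.5] M [-0.38 -0.5  -0.53]
35 t26.3 tcp [ 0.6308 -0.1806  0.0791] psi-14.8 j6 -0.06 open0.0580 gf30.0 F [ 6.4 -1.7 -2.4] M [-0.35 -0.86 -0.5 ]
40 t26.5 tcp [ 0.631  -0.1805  0.0793] psi-19.7 j6 0.03 open0.0579 gf30.0 F [ 7.5 -1.2 -1. ] M [-0.2  -1.12 -0.34]
45 t26.8 tcp [ 0.6312 -0.1804  0.0793] psi-24.7 j6 0.12 open0.0580 gf30.0 F [ 7.6  0.5 -1. ] M [-0.05 -1.31  0.01]
50 t27.0 tcp [ 0.6313 -0.1805  0.0795] psi-29.7 j6 0.20 open0.0581 gf30.0 F [ 7.6 -0.3 -0.1] M [-0.14 -1.27  0.33]
55 t27.3 tcp [ 0.6314 -0.1806  0.0795] psi-34.7 j6 0.29 open0.0585 gf30.0 F [ 7.6 -0.   0.2] M [-0.2  -1.31  0.27]
60 t27.5 tcp [ 0.6315 -0.1807  0.0796] psi-39.7 j6 0.38 open0.0579 gf30.0 F [ 8.  -0.2  0.6] M [-0.33 -1.31  0.18]
t30.3 tcp [ 0.4667 -0.4593  0.1986] psi-68.6 j6 0.38 open0.0852 gf0.0 F [ 0.3  0.1 -0.1] M [-0.05  0.16  0.03]
scene [252.4 208.8] [241 198  24  22 377]
top [388.6 229.1] [378 219  22  22 334]
```

View pics/crop3.png

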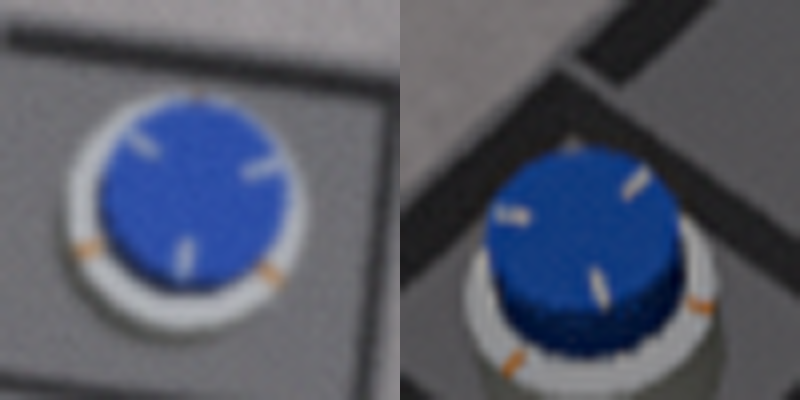

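The torque rose to 0.5 N m and then the pads slipped, so the cap is tight. I'll confirm its height with a light touch on the cap top.

Run:
```python
from h import *
env.command_gripper(.02)
env.reach(CAN+[0,0,.2],R(-16));env.move_l(CAN+[0,0,.115],rate=.15);stat()
print(env.move_l(CAN+[0,0,.100],rate=.01,threshold=4));stat()
print("cap top",env.current_tcp_pos()[2]-env.nose_length)
env.move_l(CAN+[0,0,.2],rate=.2)
```

```text
t33.4 tcp [ 0.6307 -0.1809  0.1156] psi-16.0 j6 -0.04 open0.0201 gf0.0 F [-0.1  0.1  0.1] M [-0.05  0.06  0.  ]
True
t34.5 tcp [ 0.6303 -0.1805  0.1042] psi-16.0 j6 -0.04 open0.0199 gf3.5 F [-1.   0.1  6.9] M [-0.02  0.29 -0.01]
cap top 0.07923988437928414
```

The cap top is at 79.2 mm, which is fully home. Now the bottles: I'll do the first one and check it.

```bash
cat >> h.py <<'E'
def bottles():
    S=[c for c,_ in blobs(viewer.grab_frame("scene"),amin=60)];T=[c for c,_ in blobs(viewer.grab_frame("top"),amin=50)];out=[]
    for t in T:
        c=[]
        for s in S:
            X=tri(s,t);e=np.linalg.norm(project("top",X)[0]-t)+np.linalg.norm(project("scene",X)[0]-s);c.append((e,X))
        e,X=min(c,key=lambda q:q[0])
        if e<4 and .02<X[2]<.08 and .35<X[0]<.75 and np.linalg.norm((X-CAN)[:2])>.04: out.append(X)
    return np.array(out)
a=np.radians(YAW);RT=np.array([[np.cos(a),-np.sin(a),0],[np.sin(a),np.cos(a),0],[0,0,1]])
SLOTS=[(-.052,-.032),(0,-.032),(.052,-.032),(-.052,.032),(.052,.032),(0,.032)]
comp=lambda x,y:TOTE+RT@np.array([-.055+x,y,0])
def intote(X): return (RT.T@(X-TOTE))[0]<.03 and abs((RT.T@(X-TOTE))[1])<.075
def transfer(slot):
    B=bottles();tray=[b for b in B if not intote(b)]
    print("seen",len(B),"left",np.round(tray,3).tolist())
    if not tray: return False
    b=min(tray,key=lambda b:b[1])*[1,1,0]
    env.command_gripper(.045)
    env.reach(b+[0,0,.19],R(90))
    if env.move_l(b+[0,0,.088],rate=.15,threshold=8): stat("bump"); env.move_l(b+[0,0,.19]); return None
    env.command_gripper(.0);g=env.current_opening()
    env.move_l(b+[0,0,.2],rate=.2);stat("lift")
    if env.current_opening()<.012: print("missed");return None
    p=comp(*slot);o=R(YAW+90)
    env.reach(p+[0,0,.2],o);env.move_l(p+[0,0,.085],rate=.15)
    print("touch",env.move_l(p+[0,0,.060],rate=.03,threshold=3));stat("placed")
    env.command_gripper(.036);env.move_l(p+[0,0,.2],rate=.2)
    return True
E
python3 - <<'E'
from h import *
env.reach(comp(0,-.03)+[0,-.08,.2],R(82))
print(transfer(SLOTS[0]))
for n in("scene","top"):cv2.imwrite(f"pics/{n}4.png",viewer.grab_frame(n))
stat()
E
```

```text
seen 5 left [[0.589, 0.273, 0.061], [0.586, 0.209, 0.061], [0.588, 0.139, 0.062], [0.518, 0.278, 0.063], [0.517, 0.149, 0.063]]
lift t41.1 tcp [0.5871 0.1384 0.199 ] psi90.0 j6 -1.38 open0.0152 gf30.0 F [ 0.8 -0.7 -1.4] M [0.05 0.08 0.01]
touch True
placed t44.1 tcp [ 0.4355 -0.1853  0.0639] psi82.3 j6 -1.89 open0.0149 gf30.0 F [ 0.9 -1.3  0.7] M [-0.02 -0.05  0.05]
True
t45.5 tcp [ 0.4349 -0.185   0.1987] psi82.3 j6 -1.89 open0.0363 gf0.0 F [-0.1 -0.1 -0.5] M [ 0.05  0.02 -0.02]
```

View pics/scene4.png

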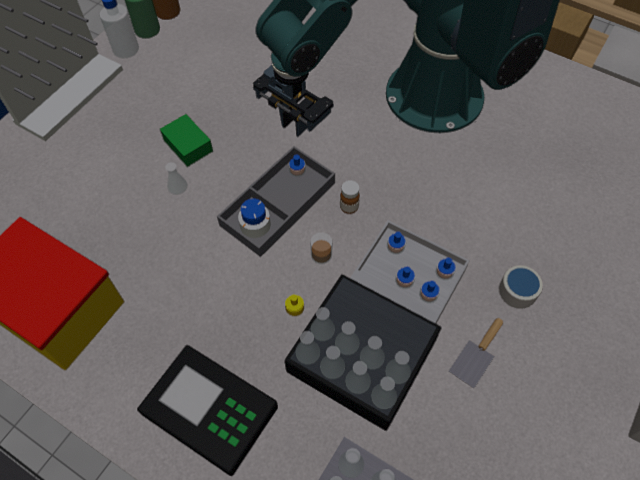

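The first bottle stands upright in the tote at (297,163), and four remain in the tray. I'll do the rest the same way.

Run:
```python
from h import *
for s in SLOTS[1:5]:
    r=transfer(s)
    if not r: print("problem",r);break
env.reach(np.array([.4,-.38,.25]),R(40))
B=bottles()
for b in B:print(b.round(4),(RT.T@(b-TOTE)).round(4),intote(b))
s,t=viewer.grab_frame("scene"),viewer.grab_frame("top")
z=lambda im,x,y,w,h,k:cv2.resize(im[y:y+h,x:x+w],None,fx=k,fy=k,interpolation=cv2.INTER_CUBIC)
cv2.imwrite("pics/f.png",np.hstack([z(t,190,200,240,180,1.66),z(s,200,140,280,210,1.4286)[:299]]));stat()
```

```text
seen 4 left [[0.589, 0.272, 0.061], [0.587, 0.209, 0.061], [0.518, 0.278, 0.062], [0.517, 0.149, 0.063]]
lift t49.4 tcp [0.5166 0.1487 0.1991] psi90.0 j6 -1.33 open0.0151 gf30.0 F [-0.1 -0.1 -1.3] M [ 0.06  0.03 -0.  ]
touch True
placed t52.2 tcp [ 0.487  -0.1923  0.0639] psi82.3 j6 -1.86 open0.0150 gf30.0 F [ 1.4 -0.5  1.2] M [-0.19 -0.07 -0.03]
seen 3 left [[0.589, 0.272, 0.061], [0.586, 0.209, 0.061], [0.518, 0.278, 0.062]]
lift t57.7 tcp [0.5858 0.2092 0.1989] psi90.0 j6 -1.27 open0.0155 gf30.0 F [ 0.1  0.9 -1.5] M [0.07 0.05 0.04]
touch True
placed t60.8 tcp [ 0.5386 -0.1994  0.0639] psi82.3 j6 -1.83 open0.0154 gf30.0 F [-0.2 -1.3  0.3] M [-0.2 -0.1 -0. ]
seen 2 left [[0.589, 0.272, 0.06], [0.517, 0.278, 0.061]]
lift t66.5 tcp [0.5881 0.2717 0.1989] psi90.0 j6 -1.17 open0.0151 gf30.0 F [-0.7  0.9 -1.6] M [0.05 0.04 0.03]
touch True
placed t69.6 tcp [ 0.4441 -0.1217  0.0639] psi82.2 j6 -1.75 open0.0150 gf30.0 F [ 0.1 -0.4 -0.4] M [ 0.05 -0.04 -0.02]
seen 2 left [[0.517, 0.278, 0.062]]
lift t75.0 tcp [0.5169 0.2777 0.199 ] psi90.0 j6 -1.12 open0.0151 gf30.0 F [-0.8  0.  -0.6] M [0.02 0.03 0.  ]
touch True
placed t78.2 tcp [ 0.5472 -0.1359  0.0639] psi82.3 j6 -1.72 open0.0153 gf30.0 F [ 1.1 -0.5  3.1] M [-0.2 -0.1  0. ]
[ 0.5468 -0.1345  0.0394] [-0.0038  0.0333  0.0394] True
[ 0.5384 -0.1978  0.0402] [-0.0035 -0.0306  0.0402] True
[ 0.4868 -0.191   0.0406] [-0.0556 -0.0307  0.0406] True
[ 0.4443 -0.1202  0.0408] [-0.1072  0.0336  0.0408] True
[ 0.4357 -0.1832  0.0419] [-0.1072 -0.03    0.0419] True
t80.8 tcp [ 0.4006 -0.3792  0.2497] psi40.1 j6 -1.50 open0.0361 gf0.0 F [0.5 0.7 0.8] M [-0.09  0.01 -0.06]
```

View pics/f.png

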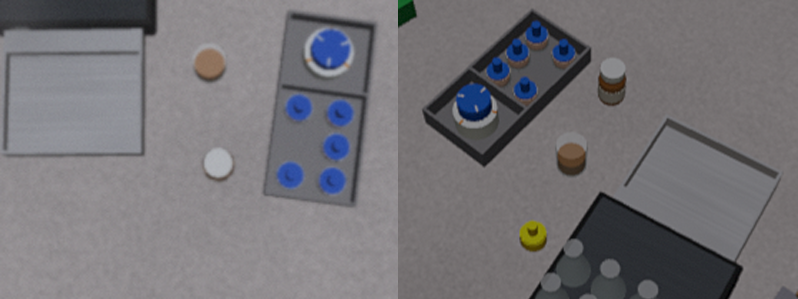

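All five bottles stand upright in the compartment, with blob heights of 39–42 mm against about 38 mm expected. The tray is empty and the cap and bystanders are undisturbed.

```bash
python3 -c "
from station import ticket
print(ticket.hand_in())"
```

```text
the job is handed in; nothing more can be done
None
```

The job is handed in: the desiccant cap is screwed fully home (its top measured 79.2 mm above the bench), and all five weighing bottles stand upright in the tote's bottle compartment; hand-in returned no verdict.

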